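Set up the amber specimen under the video microscope and light it

ROBOT

A 6-joint arm with a two-finger parallel gripper is mounted at the origin on the work surface. World frame = base frame: x ahead of the robot, y to its left, z up, the work surface at z = 0. Lengths are in m, angles in degrees, forces in N, time in s.
With the tool pointing down it reaches from about 0.25 to 0.725 m from the base axis. Payload 9.7 kg.
Tool frame: the origin (TCP) lies at the very end of the fingers, on their centre line; the grasp point (between the pads) lies 19 mm behind it; z points along the fingers, y is the line along which they close (so a half turn about z gives the same grasp; the last joint's range is limited). The gripper opens to 85 mm and grips with 20 to 120 N. Pads are 22 mm wide; open, the fingers measure 114 mm over their backs; the gripper's body (76 mm by 85 mm) begins 54 mm behind the grasp point. The pads swing forward as they close: fully open they stand 13 mm farther back than shut.
Start: joints at [-71.849, 4.979, 10.078, 95.1, 0, 90], TCP at [0.171, -0.523, 0.231] pointing down, gripper open.
Joint ranges: [-179.16, 179.16], [-48.56, 103.87], [-65.8, 70.77], [-126.05, 130.52], [-82.76, 87.17], [-180, 180]. Speed limits (degrees/s): [127.2, 127.2, 147.25, 180, 180, 180].

INTERFACE

Orientations are given as [roll, pitch, yaw] about the fixed x, y, z axes, in that order (R = Rz(yaw) Ry(pitch) Rx(roll)).
In Python, from workcell import bot gives the robot as it stands.
- The arm moves only by the tool step_arm, never from a script. Its argument "targets" is a list of rows, each a list of 3 entries, a list of its own where there are three numbers: the opening, from 0 (shut) to 1 (fully open), then the shift along the world's x, y, z in mm, then the turn, a rotation vector about the world's x, y, z in rad. In form: [[grip, [tx, ty, tz], [wx, wy, wz]], ...]. A call has 1 to 8 rows; each row is the pose to reach, as a shift and turn from the pose commanded when the call began; what a row does not reach only later rows make up. A row lasts 1/10 s, in which the tool goes at most 50 mm and 8.59 degrees, less where a joint would pass 70% of its speed; a pose out of reach is approached as far as the arm can. A call with a gripper value outside its range is refused whole. The fingers move at their own pace and stop on an object; "force" is the grip in N (left out, the last holds). Time passes only in rows, so rows that repeat a pose let the fingers close. It gives the time, the measured TCP pose, the force, the opening and the grip force at its end, in the units of the state.
- bot.get_obs(): the state, without advancing time (a new reading comes with each control period).
- bot.camera(name): name is "scene" or "side" or "wrist"; returns (picture, depth): 420x560x3 uint8, red, green, blue; 420x560 float32, m along the optical axis (not along the pixel's ray), 0 where there is no reading.
- bot.camera_params(name): a dict with "K" (3x3 intrinsics, pixels), "R" (3x3) and "t" (3): a world point X has camera coordinates R X + t. Camera axes: x right, y down, z forward; pixel columns grow to the right and rows downward; lengths in m; the calibration is good to about 2 mm. A picture is of the moment at which its call begins: read the wrist's pose just before it. camera_params takes no time and is no camera call; for the wrist camera it gives the pose at the moment of the call.
- bot.job_done(): hands the job in; it is judged then, once.
The state is a dict: "time": time; "q": joint angles; "qd": joint speeds; "joint_efforts": joint torques, N m; "ee_pos": TCP position; "tcp_rot": TCP orientation; "wrist_force": force on the tool from outside, world axes, zero at the start; "torque": the same for the moment, N m; "opening": finger opening in m; "grasp_force": force on a finger pad.
Only numpy, scipy, OpenCV 4.12 (cv2) and the standard library are available. Lean on these libraries where they do the work, as an engineer would, in place of code of your own. Each camera call takes 0.05 s, during which the arm holds its last target. There are 200 camera calls.

TASK

Set up the specimen in the orange block for viewing: lay its carrier down on the white microscope base in front of the lens, black tab to the front, and let go; then take it again and slide it in along the base, without lifting it, until the block is centred under the lens (the tab gives a hold clear of the lens). Swing the lamp arm round until it points straight at the lens axis, so that the lamp shines on the block, and turn the lamp's dimmer knob until its white pointer stands at the green mark. Do not knock the lens, leave everything else on the bench where it is, and let go of everything at the end.

Things in the scene. Friction and masses are not known exactly. Their poses are not given: they have to be found in the camera images.
- carrier: specimen carrier, about 0.17 kg: flat aluminium plate 130 x 50 x 6 mm. Origin: centre of its underside; +x along the plate to the block's end, z up. Orange resin block 36 x 36 mm, 6 to 30 mm above the underside, centred at x = +45 mm. Black tab, 14 (x) by 24 mm (y), 6 to 36 mm above the underside, centred at x = -55 mm
- carrier_block (a point): centre of the top of the orange block, 30 mm above the carrier's underside
- carrier_tab (a point): centre of the top of the black tab, 36 mm above the carrier's underside
- microscope: video microscope, fixed. Origin: on the lens's upright optical axis at bench height; -x is its front, z up. White base plate, flat top 18 mm above the bench, x -210 (front edge) to +130 mm, y -100 to +100 mm. Behind the lens (x = +100) stands a post 348 mm tall. A bar 36 mm wide on the +y side holds the lamp column
- stage_centre (a point): centre of the round white stage plate (84 mm across, with a black cross, set flush in the base), on the lens axis at the height of the base's top, 18 mm above the bench; axes as the microscope's
- lens: lens tube with camera, upright on the optical axis over the stage centre, part of the microscope: up to 50 mm across, its lower end 120 mm and its top 304 mm above the bench. Origin and axes as the microscope's
- lamp_arm (a joint): swing of the lamp arm about its upright column, rad: 0 = clear, pointing along the microscope's -x (front); grows counterclockwise seen from above, to a stop at 2.0. It points at the lens axis at 1.695 (no stop there). Light friction (about 1 N at the handle); stays where it is left
- lamp_pivot (a point): the lamp arm's upright hinge axis, 163 mm above the bench, 240 mm from the lens axis, at x = -30, y = +238 mm of the microscope. The arm is a level rod 14 mm thick at this height, 165 mm long, with a lamp head 32 mm across slung under its end (down to 110 mm above the bench)
- lamp_handle (a point): middle of the arm's upright orange handle, a round peg 16 mm across standing on the arm 125 mm from the hinge axis, from 170 to 208 mm above the bench (this point at 188 mm)
- lamp_spot (a point): the point the lamp shines at: straight out along the arm, 240 mm from the hinge axis, 48 mm above the bench (the block's top when it lies on the base). The lamp is right when this point is on the lens axis
- dimmer_knob (a joint): angle of the dimmer knob, rad, growing clockwise seen from above from stop (0) to stop (4.712); 11 strokes, one every 0.4712. At 2.827 the white pointer stands at the green mark (next stroke clockwise after the long middle one). Light friction (0.03 N m); stays where it is left
- dimmer_grip (a point): on the knob's upright axis at half its height, 59 mm above the bench. The knob is black, round, knurled, 44 mm across, its top 69 mm above the bench, on a fixed grey box 120 x 110 mm whose top is 46 mm above the bench (the white dial on it 1 mm more)
- dimmer_mark (a point): the green mark on the dial, 38 mm from the knob's axis, 47 mm above the bench
- carrier_b: bystander: a second specimen carrier of exactly the same shape, but with a blue block. Origin: centre of its underside
- dish: bystander: closed round culture dish, 64 mm across, 16 mm high. Origin: centre of its underside
- tweezers: bystander: steel tweezers, 120 mm long, 8 mm high, lying on the slide box. Origin: centre of its underside
- bottle: bystander: small amber jar with blue cap, 52 mm across, 105 mm high. Origin: centre of its underside
- beaker: bystander: empty glass beaker, 68 mm across, 85 mm high. Origin: centre of its underside
- flask: bystander: stoppered conical flask, 84 mm across the base, 135 mm high. Origin: centre of its underside
- slide_box: bystander: flat blue slide box, 85 x 140 x 34 mm, by the lamp arm. Origin: centre of its underside
Mind the look-alikes: they are no part of the job. Leave any pink or yellow look-alike of the carrier alone.

How it is judged (in metres and radians):
On the way:
1. the orange carrier lies on the white base in front of the lens, tab to the front, let go (x of carrier_block in the frame of microscope between -0.17 and -0.05 m and y of carrier_block in the frame of microscope between -0.06 and 0.06 m and x of carrier_tab in the frame of microscope below -0.12 m and z of carrier in the frame of stage_centre between -0.003 and 0.004 m and angle between carrier's own z axis and vertical below 0.05 rad and contact force between the fingers and carrier below 0.1 N and linear speed of carrier below 0.02 m/s), for 0.2 s.
At the end, for the whole second after the job is handed in: Orange block within 10 mm of the stage centre, carrier flat on the base, tab to the front within 30 mm of the middle line, let go; lamp spot within 18 mm of the stage centre; dimmer knob within 0.10 rad of the green mark; all at rest (horizontal distance between carrier_block and stage_centre below 0.01 m and x of carrier_tab in the frame of microscope below -0.08 m and y of carrier_tab in the frame of microscope between -0.03 and 0.03 m and z of carrier in the frame of stage_centre between -0.003 and 0.003 m and angle between carrier's own z axis and vertical below 0.04 rad and linear speed of carrier below 0.01 m/s and contact force between the fingers and carrier below 0.1 N and horizontal distance between lamp_spot and stage_centre below 0.018 m and velocity of joint lamp_arm between -0.03 and 0.03 rad/s and value of joint dimmer_knob between 2.727 and 2.927 rad and velocity of joint dimmer_knob between -0.03 and 0.03 rad/s); the robot touches nothing.
It fails at once if the carrier is lifted more than 8 mm off the base under the lens (block less than 45 mm from the axis) (horizontal distance between carrier_block and stage_centre below 0.045 m and z of carrier in the frame of stage_centre above 0.008 m).
It fails at once if the lens is struck (more than 4 N) (contact force between lens and anything else above 4 N).
It fails at once if a bystander is moved more than 20 mm (distance of any of carrier_b, dish, tweezers, bottle, beaker, flask, slide_box from where it was at the start of the episode above 0.02 m).
It also fails if it takes over 72 s, if anything falls off the work surface, if the arm or the gripper's body presses on something with over 40 N, if the wrist force passes 120 N, or if a joint passes its speed limit or range.

## Working session

There is one attempt and no reset: what is moved stays moved. The work goes in short steps, Python scripts to look and compute and a tool call to move; the robot and the scene stay as the last step left them, time stands still between calls to the robot, and variables do not carry over. Pictures are saved under pics/ and viewed, at most 10 in all, crops included, and the job is handed in when it is done.

Besides the shell and the picture viewer there is one more tool, called as name([rows], argument=value, ...), one row to a line, values as JSON. step_arm: Moves the arm, as the interface text tells. Its arguments: {"type":"object","properties":{"targets":{"type":"array","items":{"type":"array"}},"force":{"type":"number"}},"required":["targets"]}

```bash
mkdir -p pics; cat > h.py <<'E'
import numpy as np, cv2, pickle
from workcell import bot
def snap(n,f):
    p=bot.camera_params(n); im,d=bot.camera(n)
    cv2.imwrite(f'pics/{f}.png',im[:,:,::-1]); pickle.dump((im,d,p),open(f'{f}.pkl','wb')); return im,d,p
def load(f): return pickle.load(open(f'{f}.pkl','rb'))
def cloud(im,d,p):
    K=np.array(p['K']);v,u=np.mgrid[:d.shape[0],:d.shape[1]]
    c=np.stack([(u-K[0,2])/K[0,0]*d,(v-K[1,2])/K[1,1]*d,d],-1)
    return (c-np.array(p['t']))@np.array(p['R'])
def proj(X,p):
    c=np.asarray(X)@np.array(p['R']).T+np.array(p['t']); q=c@np.array(p['K']).T; return q[...,:2]/q[...,2:]
E
python3 - <<'E'
from h import *
a=snap('scene','s0')[0];b=snap('side','d0')[0]
print(bot.get_obs())
E
```

```text
{'time': 0.1, 'q': array([-7.18482355e+01,  5.00695261e+00,  1.00383171e+01,  9.50993849e+01,
        1.42559053e-03,  9.00015251e+01]), 'qd': array([ 0.10924541,  0.00584197,  0.13215019,  0.06088224,  0.09187272,
       -0.03452931]), 'joint_efforts': array([-6.76369655e-04, -5.21561694e+01,  4.65654230e+01,  1.61354587e-02,
        8.00741020e-07,  1.78078130e-05]), 'ee_pos': array([ 0.17128567, -0.52242752,  0.23065746]), 'tcp_rot': array([-1.79931980e+02, -1.42377899e-03,  1.81502377e+01]), 'wrist_force': array([-0.9257064 ,  0.02760902, -0.60912358]), 'torque': array([ 0.01388026, -0.00687257,  0.00579309]), 'grasp_force': 0.0, 'opening': 0.08567937479290193}
```

View pics/s0.png

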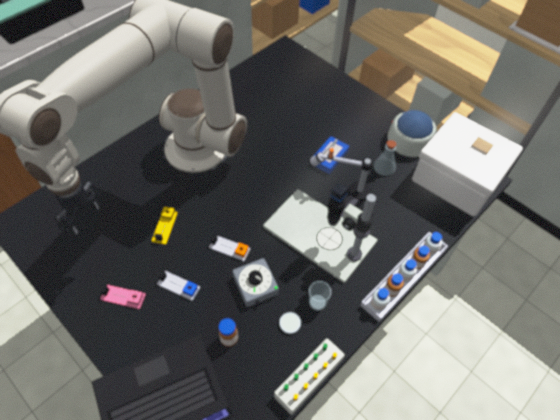

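View pics/d0.png

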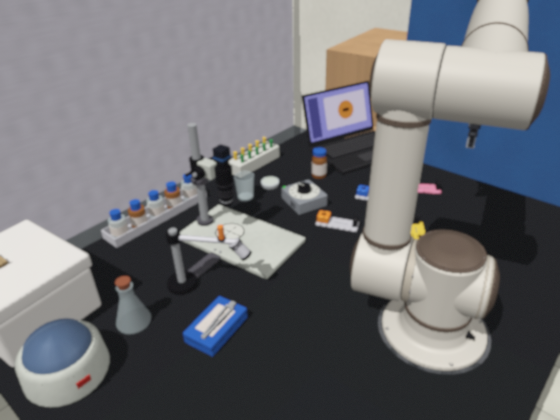

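The candidates in the scene picture are the orange-block aluminium carrier at (230,247), the blue carrier_b at (179,286), the pink one at (123,296) and the yellow one at (165,225). I choose (230,247). The base spans (265,230) to (376,238) with its cross at (329,238). The knob is at (255,280) and the lamp handle at (331,153).

```bash
python3 - <<'E'
from h import *
for f,boxes in (('s0',{'car':(205,262,228,268),'base':(258,385,185,285),'dim':(228,285,255,310)}),('d0',{'car':(308,365,205,235),'base':(175,310,195,275),'dim':(275,332,175,215)})):
    im,d,p=load(f);X=cloud(im,d,p);hsv=cv2.cvtColor(im,cv2.COLOR_RGB2HSV)
    def sel(b,m):
        k=np.zeros(d.shape,bool);a=boxes[b];k[a[2]:a[3],a[0]:a[1]]=1;return k&m&(d>0)
    H,S,V=[hsv[...,i].astype(int) for i in range(3)]
    z=X[...,2]
    org=(H>5)&(H<20)&(S>150)&(V>120)
    m=sel('car',org&(z>.022)); print(f,'block',m.sum(),np.median(X[m],0).round(4),X[m].min(0).round(3),X[m].max(0).round(3))
    m=sel('car',(V>110)&(S<70)&(z<.02)); print('plate',m.sum(),X[m].mean(0).round(4));r=cv2.minAreaRect((X[m][:,:2]*1000).astype(np.float32));print(r)
    m=sel('base',(V>140)&(S<60)&(abs(z-.018)<.007)); r=cv2.minAreaRect((X[m][:,:2]*1000).astype(np.float32));print('base',m.sum(),r,cv2.boxPoints(r).round(),np.median(z[m]))
    m=sel('dim',(z>.06)&(z<.08)); print('knob',m.sum(),X[m].mean(0).round(4),X[m].min(0).round(3),X[m].max(0).round(3))
    m=sel('dim',(H>40)&(H<90)&(S>90)&(V>60)); print('green',m.sum(),X[m].mean(0).round(4))
    m=org&(z>.165)&(z<.215)&(d>0)&(X[...,0]>.2)&(X[...,0]<.9); print('handle',m.sum(),X[m].mean(0).round(4))
    for n,b in (('car',0),('base',1)):
        a=boxes[n]
c=load('s0')[0]
a=c[225:312,200:290];b=c[135:285,260:390]
cv2.imwrite('pics/c1.png',np.hstack([cv2.resize(a,(400,387),interpolation=2),cv2.resize(b,(335,387),interpolation=2)])[:,:,::-1])
E
```

```text
s0 block 103 [ 0.4667 -0.1912  0.0312] [ 0.446 -0.214  0.023] [ 0.486 -0.169  0.038]
plate 394 [ 0.4183 -0.213   0.0066]
((424.1538391113281, -205.56777954101562), (131.5783233642578, 60.9257698059082), 22.766969680786133)
base 3816 ((643.9908447265625, 85.98226928710938), (441.7223815917969, 268.4378662109375), 7.491225242614746) [[408. 190.]
 [443. -76.]
 [880. -18.]
 [845. 248.]] 0.01871088966018395
knob 159 [ 0.5849 -0.2416  0.0693] [ 0.561 -0.263  0.06 ] [ 0.605 -0.218  0.078]
green 14 [ 0.6453 -0.2218  0.0478]
handle 10 [0.4794 0.2165 0.2066]
d0 block 94 [ 0.4609 -0.1848  0.0295] [ 0.438 -0.212  0.022] [ 0.483 -0.166  0.034]
plate 372 [ 0.4134 -0.2018  0.0048]
((417.5883483886719, -212.5343017578125), (153.47634887695312, 70.70208740234375), 19.491418838500977)
base 3642 ((658.9262084960938, 30.578689575195312), (290.6707458496094, 503.00909423828125), 75.42300415039062) [[ 379.  -47.]
 [ 866. -173.]
 [ 939.  108.]
 [ 452.  235.]] 0.01781397572076491
knob 99 [ 0.5792 -0.2336  0.0677] [ 0.559 -0.261  0.06 ] [ 0.605 -0.213  0.074]
green 8 [ 0.6885 -0.2527  0.0171]
handle 49 [0.4729 0.2259 0.1893]
```

View pics/c1.png

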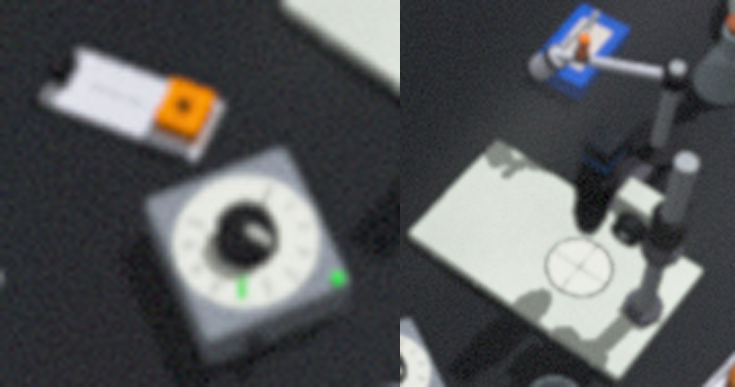

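The crop shows the chosen carrier with its tab at the left, (63,72), and its orange block at (185,105). The knob's pointer is at about (260,235), the green mark at (242,288), and a separate green LED at (337,277). Next I measure all of this by intersecting pixel rays with known heights.

```bash
cat >> h.py <<'E'
def ray(uv,p,z):
    K=np.array(p['K']);R=np.array(p['R']);t=np.array(p['t']);uv=np.atleast_2d(uv).astype(float)
    dr=np.c_[(uv-K[:2,2])/[K[0,0],K[1,1]],np.ones(len(uv))]@R; o=-R.T@t
    return (o+dr*((z-o[2])/dr[:,2])[:,None])[:,:2]
E
python3 - <<'E'
from h import *
im,d,p=load('s0');g=cv2.cvtColor(im,cv2.COLOR_RGB2GRAY);hsv=cv2.cvtColor(im,cv2.COLOR_RGB2HSV)
print('cam',(-np.array(p['R']).T@np.array(p['t'])).round(3))
def edge(a,b,n=25,w=6,lo=.1,hi=.9):
    a=np.array(a,float);b=np.array(b,float);t=(b-a)/np.linalg.norm(b-a);nn=np.array([-t[1],t[0]]);P=[]
    s=np.linspace(-w,w,8*w+1)
    for f in np.linspace(lo,hi,n):
        c=a+f*(b-a);q=(c+s[:,None]*nn).astype(np.float32)
        v=cv2.GaussianBlur(cv2.remap(g,q[None,:,0],q[None,:,1],1).astype(np.float32),(9,1),0)[0]
        gr=abs(np.diff(v));i=gr.argmax()
        if gr[i]>2:P.append((q[i]+q[i+1])/2)
    return np.array(P)
def fit(P,z):
    X=ray(P,p,z).astype(np.float32)
    l=cv2.fitLine(X*1000,cv2.DIST_HUBER,0,.01,.01).ravel();return l
C=[(263,227),(300,191),(377,238.5),(343,280)]
L=[fit(edge(C[i],C[(i+1)%4],lo=.15,hi=.85 if i!=0 else .6),.018) for i in range(4)]
def inter(a,b):
    A=np.array([[a[0],-b[0]],[a[1],-b[1]]]);s=np.linalg.solve(A,b[2:]-a[2:]);return a[2:]+s[0]*a[:2]
for l in L:print(l.round(2),np.degrees(np.arctan(l[1]/l[0])).round(2))
Q=np.array([inter(L[i],L[(i+1)%4]) for i in range(4)]);print(Q.round(1),[np.linalg.norm(Q[i]-Q[(i+1)%4]).round(1) for i in range(4)])
print('stage cross',ray((329.5,238.3),p,.018))
H,S,V=[hsv[...,i].astype(int) for i in range(3)]
def cen(box,m):
    k=np.zeros_like(g);k[box[2]:box[3],box[0]:box[1]]=1;y,x=np.nonzero((k>0)&m);return np.array([x.mean(),y.mean()]),len(x)
org=(H>3)&(H<22)&(S>140)&(V>90)
for n,b,m,z in [('block',(230,255,238,265),org,.027),('green',(245,262,284,300),(H>40)&(H<90)&(S>80),.047),('led',(270,285,282,295),(H>40)&(H<90)&(S>80),.047),('knob',(243,268,265,288),(V<75),.066),('handle',(322,340,143,162),org,.188)]:
    c,k=cen(b,m);print(n,c,k,ray(c,p,z))
E
```

```text
cam [ 1.102 -0.692  1.467]
[ 1.2000e-01 -9.9000e-01  4.3526e+02 -3.2500e+00] -83.04
[1.0000e+00 6.0000e-02 5.9090e+02 1.4395e+02] 3.57
[ 1.1000e-01 -9.9000e-01  7.7159e+02  6.8380e+01] -83.4
[ 1.0000e+00  1.0000e-01  6.2387e+02 -5.3560e+01] 5.59
[[418.6 133.2]
 [761.6 154.6]
 [783.9 -37.9]
 [443.6 -71.2]] [np.float32(343.7), np.float32(193.8), np.float32(342.0), np.float32(205.9)]
stage cross [[0.64238484 0.05378651]]
block [241.328 248.688] 125 [[ 0.46571357 -0.18979979]]
green [254. 289.] 3 [[ 0.60743056 -0.26606893]]
led [275.61538462 287.38461538] 13 [[ 0.65091198 -0.21435581]]
knob [253.73333333 278.04761905] 105 [[ 0.58667652 -0.24683751]]
handle [330.85714286 151.5       ] 14 [[0.47370323 0.22521225]]
```

```bash
python3 - <<'E'
from h import *
p=bot.camera_params('wrist');o=bot.get_obs();R=np.array(p['R']);c=-R.T@np.array(p['t'])
print('off',c-o['ee_pos'],'axis',R[2],'right',R[0],'K',p['K']);print(ray([(0,0),(560,420),(280,210)],p,0),o['tcp_rot'])
E
```

```text
off [0.07814811 0.02493979 0.14171889] axis [-0.30514032 -0.0983457  -0.94721566] right [ 0.31138916 -0.95028105 -0.00164834] K [[371.99893298   0.         278.49486127]
 [  0.         371.99893298 211.24413471]
 [  0.           0.           1.        ]]
[[ 0.24045234 -0.23971906]
 [-0.02893643 -0.97389183]
 [ 0.13128791 -0.53722792]] [-1.79931980e+02 -1.42377899e-03  1.81502377e+01]
```

step_arm([
  [1,[30,40,5],[0,0,0.14]],
  [1,[65,85,10],[0,0,0.28]],
  [1,[105,130,20],[0,0,0.42]],
  [1,[145,175,20],[0,0,0.56]],
  [1,[185,220,20],[0,0,0.7]],
  [1,[220,265,20],[0,0,0.84]],
  [1,[255,310,20],[0,0,0.98]],
  [1,[290,350,20],[0,0,1.12]],
])

```text
time: 0.9
ee_pos: [0.4264, -0.2135, 0.2512]
tcp_rot: [180.0, 0.0, 82.6]
wrist_force: [0.6, -0.8, 0.2]
opening: 0.0858
grasp_force: 0.0
```

```bash
python3 - <<'E'
from h import *
o=bot.get_obs();print(o['q'].round(1),o['ee_pos'],o['tcp_rot'],o['time'])
E
```

```text
[-26.6  -4.5   2.8  97.3  -0.   70.7] [ 0.42635168 -0.21353269  0.25116771] [1.79999432e+02 2.14104509e-03 8.26498063e+01] 0.9
```

step_arm([
  [1,[5,10,10],[0,0,0.145]],
  [1,[10,20,20],[0,0,0.29]],
  [1,[10,20,20],[0,0,0.435]],
  [1,[10,20,20],[0,0,0.58]],
  [1,[10,20,20],[0,0,0.725]],
  [1,[10,20,20],[0,0,0.87]],
  [1,[10,20,20],[0,0,1.015]],
  [1,[10,20,20],[0,0,1.16]],
])

```text
time: 1.7
ee_pos: [0.4355, -0.1954, 0.2709]
tcp_rot: [-180.0, -0.0, 149.1]
wrist_force: [0.7, -0.5, -0.9]
opening: 0.0851
grasp_force: 0.0
```

step_arm([
  [1,[0,0,0],[0,0,0.145]],
  [1,[0,0,0],[0,0,0.29]],
  [1,[0,0,0],[0,0,0.435]],
  [1,[0,0,0],[0,0,0.58]],
  [1,[0,0,0],[0,0,0.725]],
  [1,[0,0,0],[0,0,0.86]],
  [1,[0,0,0],[0,0,0.86]],
  [1,[0,0,0],[0,0,0.86]],
])

```text
time: 2.5
ee_pos: [0.4355, -0.1954, 0.271]
tcp_rot: [180.0, -0.0, -162.2]
wrist_force: [-0.4, -0.4, -0.3]
opening: 0.0854
grasp_force: 0.0
```

```bash
python3 - <<'E'
from h import *
o=bot.get_obs();print(o['q'].round(1),o['ee_pos'],o['tcp_rot'],o['time'])
im,d,p=snap('wrist','w1')
print(proj(np.array([[.467,-.19,.03],[.372,-.224,.036],[.585,-.242,.069],[.642,.05,.018]]),p))
E
```

```text
[-24.2  -3.9   5.6  99.5  -0.  -42. ] [ 0.43551342 -0.19541226  0.27102699] [ 1.79985097e+02 -1.68086454e-02 -1.62168396e+02] 2.5
[[274.54642716 198.37185253]
 [270.7490494  100.60522738]
 [193.45962638 296.46899955]
 [408.77761443 371.41336387]]
```

View pics/w1.png

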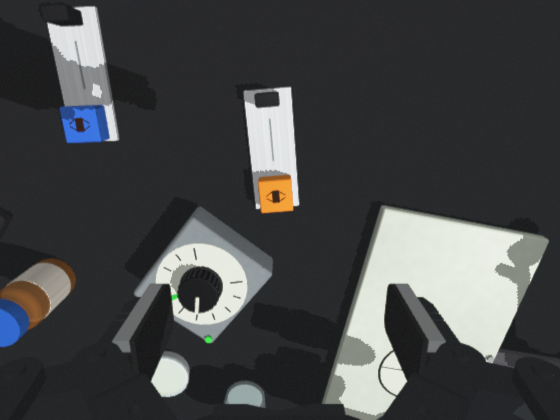

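The wrist view shows the tab at (267,99), the block at (277,195), the knob at (200,288) with its pointer at (197,305), and the green mark at (174,297). The base is at the lower right, with its corners at (382,207) and (547,237).

```bash
python3 - <<'E'
from h import *
im,d,p=load('w1');X=cloud(im,d,p);hsv=cv2.cvtColor(im,cv2.COLOR_RGB2HSV);H,S,V=[hsv[...,i].astype(int) for i in range(3)];z=X[...,2]
v,u=np.mgrid[:420,:560]
def reg(a,b,c,e,m): return (u>=a)&(u<b)&(v>=c)&(v<e)&m&(d>0)
def rect(m): 
    r=cv2.minAreaRect((X[m][:,:2]*1000).astype(np.float32));return [np.round(q,1) for q in r]
m=reg(240,310,165,220,(abs(z-.03)<.004)&(S>120));print('block',m.sum(),X[m].mean(0),rect(m))
m=reg(240,300,80,115,(abs(z-.036)<.005));print('tab',m.sum(),X[m].mean(0),rect(m))
m=reg(235,310,80,220,(abs(z-.006)<.004)&(V>110));print('plate',m.sum(),rect(m))
m=reg(150,240,240,340,(abs(z-.069)<.004));print('knob',m.sum(),X[m].mean(0),rect(m)); k=X[m].mean(0)
(cx,cy),r=cv2.minEnclosingCircle((X[m][:,:2]*1000).astype(np.float32));print(cx,cy,r)
w=m&(V>150);print('pointer',w.sum(),X[w].mean(0))
ww=reg(150,250,240,335,(V>140)&(S<60)&(z>.055));print('whites',ww.sum(),X[ww].mean(0))
gm=reg(165,182,285,310,(H>40)&(H<90)&(S>100));print('green',gm.sum(),X[gm].mean(0))
dial=reg(150,255,235,335,(V>150)&(S<60)&(abs(z-.047)<.004));(a,b),r=cv2.minEnclosingCircle((X[dial][:,:2]*1000).astype(np.float32));print('dial',a,b,r)
c=np.array([a,b])/1000
for n,q in (('ptr',X[ww].mean(0)),('grn',X[gm].mean(0))): print(n,np.degrees(np.arctan2(q[1]-k[1],q[0]-k[0])))
cv2.imwrite('pics/k1.png',cv2.resize(im[235:340,140:265],(714,600),interpolation=2)[:,:,::-1])
# base
bm=((V>150)&(S<70)&(abs(z-.018)<.006)).astype(np.uint8); P=ray([(382,207),(547,237)],p,.018);print('corners',P)
E
```

```text
block 1057 [ 0.46392234 -0.19001676  0.02907902] [array([ 464.9, -189.7]), array([36.9, 35.5]), np.float64(23.1)]
tab 359 [ 0.37240384 -0.2280628   0.03501195] [array([ 372.5, -228.1]), array([13.8, 23.9]), np.float64(22.3)]
plate 3969 [array([ 423.1, -207.1]), array([129.5,  50. ]), np.float64(22.6)]
knob 1194 [ 0.58239347 -0.23848409  0.06793355] [array([ 583.2, -238.4]), array([43.8, 42.9]), np.float64(75.5)]
583.9388427734375 -238.37510681152344 22.87649917602539
pointer 82 [ 0.59637299 -0.2362573   0.06846272]
whites 93 [ 0.59112352 -0.23529717  0.07510055]
green 28 [ 0.58297769 -0.26004142  0.0811502 ]
dial 585.2789306640625 -236.95223999023438 64.75469970703125
ptr 20.05467969743687
grn -88.4476224958581
corners [[ 0.44334965 -0.07184158]
 [ 0.41890204  0.12253195]]
```

View pics/k1.png

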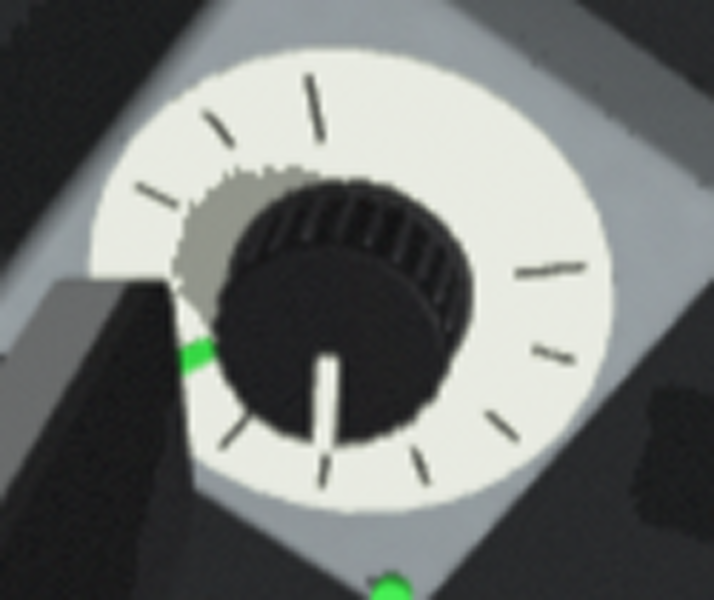

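step_arm([
  [0.6,[-30,-16,-30],[0,0,0.084]],
  [0.6,[-63,-33,-60],[0,0,0.084]],
  [0.6,[-63,-33,-100],[0,0,0.084]],
  [0.6,[-63,-33,-140],[0,0,0.084]],
  [0.6,[-63,-33,-180],[0,0,0.084]],
  [0.6,[-63,-33,-215],[0,0,0.084]],
  [0.6,[-63,-33,-230],[0,0,0.084]],
  [0.6,[-63,-33,-230],[0,0,0.084]],
])

```text
time: 3.35
ee_pos: [0.3711, -0.2276, 0.0389]
tcp_rot: [179.8, -0.1, -157.3]
wrist_force: [0.1, 0.7, 0.1]
opening: 0.0514
grasp_force: 0.0
```

```bash
python3 - <<'E'
from h import *
im,d,p=load('w1');g=cv2.cvtColor(im,cv2.COLOR_RGB2GRAY)
k=np.array([.5832,-.2384])
f=lambda a,z:ray((140+a[0]/5.712,235+a[1]/5.712),p,z)[0]
for n,a,z in (('st0',(550,270),.047),('st2',(502,427),.047),('st4',(324,470),.047),('st9',(220,128),.047),('st10',(315,108),.047),('tip',(322,440),.069),('in',(328,355),.069),('green',(197,355),.047)):
    q=f(a,z)-k;print(n,q.round(4),np.degrees(np.arctan2(q[1],q[0])).round(1))
a=f((322,440),.069)-f((328,355),.069);print('ptr dir',np.degrees(np.arctan2(a[1],a[0])))
a=f((324,490),.047)-f((324,455),.047)
def edge(a,b,n=30,w=6,lo=.05,hi=.95):
    a=np.array(a,float);b=np.array(b,float);t=(b-a)/np.linalg.norm(b-a);nn=np.array([-t[1],t[0]]);P=[];s=np.linspace(-w,w,8*w+1)
    for fr in np.linspace(lo,hi,n):
        q=(a+fr*(b-a)+s[:,None]*nn).astype(np.float32)
        v=cv2.remap(g,q[None,:,0],q[None,:,1],1)[0].astype(float);gr=abs(np.convolve(v,[1,1,1,0,-1,-1,-1],'valid'));i=gr.argmax()+3;P.append(q[i])
    return cv2.fitLine((ray(P,p,.018)*1000).astype(np.float32),cv2.DIST_HUBER,0,.01,.01).ravel()
A=edge((382,207),(547,237));B=edge((382,207),(332,375));B=-B*np.sign(B[0]) if B[0]<0 else B
for l in (A,B): print(l.round(3))
s=np.linalg.solve(np.c_[A[:2],-B[:2]],B[2:]-A[2:]);c=A[2:]+s[0]*A[:2];print('corner',c,np.degrees(np.arctan2(-A[0],A[1])) ,np.degrees(np.arctan2(B[1],B[0])))
for y in (6.6,7.1):
    y=np.radians(y);print('stage',c+np.array([[np.cos(y),-np.sin(y)],[np.sin(y),np.cos(y)]])@[210,100])
print(ray((402,371),p,.018))
E
```

```text
st0 [-0.0157  0.036 ] 113.5
st2 [0.0213 0.0365] 59.8
st4 [0.0419 0.0051] 6.9
st9 [-0.0258 -0.0318] -129.0
st10 [-0.0353 -0.0156] -156.1
tip [0.0194 0.0039] 11.3
in [0.0013 0.0006] 23.8
green [ 0.0238 -0.025 ] -46.5
ptr dir 10.346917437151916
[ 9.50000e-02 -9.95000e-01  4.31898e+02  1.71530e+01]
[ 9.95000e-01  1.03000e-01  5.53121e+02 -5.65720e+01]
corner [440.0892   -68.324455] -174.52617 5.9357295
stage [637.20376861  55.1496229 ]
stage [636.11876216  56.86504864]
[[0.64409858 0.04127118]]
```

step_arm([
  [0.6,[1,0,-15],[0,0,0]],
  [0.6,[1,0,-27],[0,0,0]],
  [0.6,[1,0,-27],[0,0,0]],
  [0,[1,0,-27],[0,0,0]],
  [0,[1,0,-27],[0,0,0]],
  [0,[1,0,-27],[0,0,0]],
  [0,[1,0,-27],[0,0,0]],
  [0,[1,0,-27],[0,0,0]],
], force=70)

```text
time: 4.15
ee_pos: [0.3741, -0.2288, 0.0154]
tcp_rot: [-179.9, 0.1, -157.1]
wrist_force: [-1.3, 0.8, 6.4]
opening: 0.0224
grasp_force: 69.4
```

step_arm([
  [0,[0,0,15],[0,0,0]],
  [0,[0,0,40],[0,0,0]],
  [0,[0,10,70],[0,0,0]],
  [0,[10,35,90],[0,0,-0.05]],
  [0,[20,70,90],[0,0,-0.11]],
  [0,[32,110,90],[0,0,-0.17]],
  [0,[44,150,90],[0,0,-0.23]],
  [0,[55,190,90],[0,0,-0.295]],
])

```text
time: 4.95
ee_pos: [0.4288, -0.0369, 0.1045]
tcp_rot: [-180.0, 0.0, -174.2]
wrist_force: [0.7, 0.1, -2.6]
opening: 0.0223
grasp_force: 68.9
```

step_arm([
  [0,[8,30,0],[0,0,0]],
  [0,[15,55,0],[0,0,0]],
  [0,[22,72,0],[0,0,0]],
  [0,[22,72,0],[0,0,0]],
  [0,[22,72,0],[0,0,0]],
])

```text
time: 5.45
ee_pos: [0.4503, 0.0336, 0.1042]
tcp_rot: [-180.0, -0.0, -174.0]
wrist_force: [-0.4, -0.2, -2.1]
opening: 0.0225
grasp_force: 69.0
```

```bash
python3 - <<'E'
from h import *
o=bot.get_obs();print(o['q'].round(1),o['ee_pos'],o['tcp_rot'],o['time'])
im,d,p=snap('wrist','w2')
E
```

```text
[  4.3  -9.1 -17.7  81.5  -0.   -1.8] [0.45033857 0.03358801 0.10415151] [-1.79989763e+02 -3.41699474e-02 -1.73976657e+02] 5.45
```

View pics/w2.png

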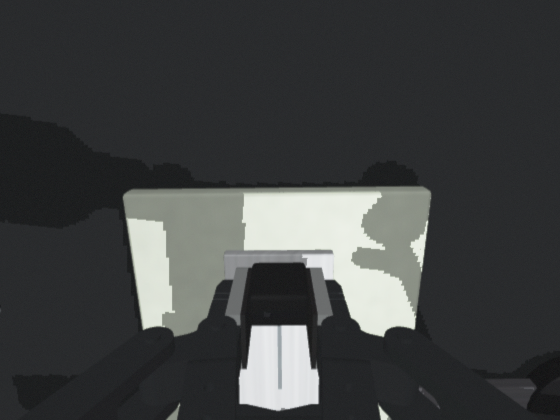

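The base's front edge runs (125,192) to (430,188), roughly parallel to the carried plate's rear edge at row 253. The tab is centred at column 279 and the base at about 278.

```bash
python3 - <<'E'
from h import *
im,d,p=load('w2');X=cloud(im,d,p)*1000
m=(abs(X[...,2]-18)<2.5)&(d>0);v,u=np.nonzero(m)
n,l,st,ce=cv2.connectedComponentsWithStats(m.astype(np.uint8))
i=1+st[1:,4].argmax();m=l==i
# front edge: min row per column ; sides: min/max col per row
F=[];L=[];R=[]
for c in range(150,410,5):
    r=np.nonzero(m[:,c])[0]
    if len(r):F.append(X[r[0],c,:2])
for r in range(205,320,4):
    c=np.nonzero(m[r])[0]
    if len(c):L.append(X[r,c[0],:2]);R.append(X[r,c[-1],:2])
for n,P in (('F',F),('L',L),('R',R)):
    q=cv2.fitLine(np.array(P,np.float32),cv2.DIST_HUBER,0,.01,.01).ravel();print(n,q.round(3),np.degrees(np.arctan(q[1]/q[0])).round(2),np.degrees(np.arctan(-q[0]/q[1])).round(2))
# plate heights & yaw of carrier edge
for (a,b,c,e) in ((228,330,251,262),(245,318,330,400)):
    z=X[a and c:e,a:b,2];print('plate z',np.median(z[z>30]))
P=[X[np.nonzero((X[240:262,c,2]>60))[0][0]+240,c,:2] for c in range(230,330,4)]
q=cv2.fitLine(np.array(P,np.float32),cv2.DIST_HUBER,0,.01,.01).ravel();print('rear edge',q,np.degrees(np.arctan(-q[0]/q[1])))
k=(abs(X[...,2]-95)<12)&(d>0);k[:245]=0;k[400:]=0
r=np.nonzero(k[256])[0];print(X[256,r[0]],X[256,r[-1]]);
for row in (256,340,370,390):
    r=np.nonzero(k[row])[0]; print(row,X[row,r[0]].round(1),X[row,r[-1]].round(1))
E
```

```text
F [ 1.17000e-01 -9.93000e-01  4.35268e+02  1.31190e+01] -83.29 6.71
L [ 9.93000e-01  1.14000e-01  4.87858e+02 -6.31200e+01] 6.57 -83.43
R [9.93000e-01 1.16000e-01 4.71243e+02 1.33855e+02] 6.65 -83.35
plate z 93.44585530645887
plate z 93.57446450340666
rear edge [ 1.1726074e-01 -9.9310118e-01  4.3970255e+02  2.8553476e+01] 6.734038
[442.96816758   7.63399095  93.6145437 ] [437.75304954  56.39647655  93.78160525]
256 [443.    7.6  93.6] [437.8  56.4  93.8]
340 [486.6  22.9  93.8] [483.5  50.5  94.1]
370 [505.5  19.3  93.4] [500.8  57.9  94.1]
390 [518.4  19.7  93.3] [513.8  60.2  93.5]
```

step_arm([
  [0,[0,0,-20],[0,0,0]],
  [0,[0,0,-40],[0,0,0]],
  [0,[0,0,-55],[0,0,0]],
  [0,[0,0,-63],[0,0,0]],
  [0,[0,0,-66],[0,0,0]],
  [0,[0,0,-68],[0,0,0]],
  [0,[0,0,-68],[0,0,0]],
])

```text
time: 6.2
ee_pos: [0.4509, 0.0334, 0.0367]
tcp_rot: [-180.0, 0.0, -174.0]
wrist_force: [-0.1, -0.4, -2.0]
opening: 0.0223
grasp_force: 69.0
```

step_arm([
  [0,[0,0,-1],[0,0,0]],
  [0,[0,0,-2],[0,0,0]],
  [0,[0,0,-2],[0,0,0]],
])

```text
time: 6.5
ee_pos: [0.4507, 0.0336, 0.0343]
tcp_rot: [180.0, 0.0, -174.0]
wrist_force: [-0.2, 0.1, -1.3]
opening: 0.0224
grasp_force: 69.0
```

step_arm([
  [0,[0,0,-1],[0,0,0]],
  [0.5,[0,0,-1],[0,0,0]],
  [0.5,[0,0,-1],[0,0,0]],
  [0.5,[0,0,-1],[0,0,0]],
  [0.5,[0,0,-1],[0,0,0]],
  [0.5,[0,0,-1],[0,0,0]],
  [0.5,[0,0,-1],[0,0,0]],
  [0.5,[0,0,-1],[0,0,0]],
])

```text
time: 7.3
ee_pos: [0.4506, 0.0336, 0.0332]
tcp_rot: [-180.0, 0.0, -174.0]
wrist_force: [-0.4, -0.9, 0.1]
opening: 0.0429
grasp_force: 0.0
```

```bash
python3 - <<'E'
from h import *
im,d,p=snap('side','d1');s=snap('scene','s1')
X=cloud(*s)*1000;hsv=cv2.cvtColor(s[0],cv2.COLOR_RGB2HSV);H,S,V=[hsv[...,i].astype(int) for i in range(3)]
e=np.array([.9933,.1158]);n=np.array([-.1158,.9933]);st=np.array([642,54.3])
m=(H>3)&(H<22)&(S>140)&(V>90)&(abs(X[...,2]-48)<5)&(X[...,0]>480)&(X[...,0]<680)
q=X[m].mean(0);print(m.sum(),q,(q[:2]-st)@e,(q[:2]-st)@n,bot.get_obs()['time'])
c=np.hstack([cv2.resize(s[0][180:285,230:385],(443,300)),cv2.resize(im[165:270,170:325],(443,300))])
cv2.imwrite('pics/p1.png',cv2.resize(c,(800,271))[:,:,::-1])
E
```

```text
68 [550.89357324  40.15786147  47.80937898] -92.13367334696218 -3.49726198536413 7.4
```

View pics/p1.png

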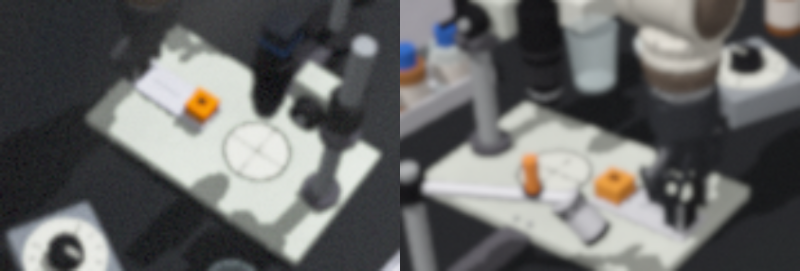

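The carrier lies flat on the base in front of the lens and has been let go; the block stands at (202,104) in the left half of the crop. I regrip the tab and slide it about 92.5 mm.

step_arm([
  [0,[0,0,1],[0,0,0]],
  [0,[0,0,1],[0,0,0]],
  [0,[0,0,1],[0,0,0]],
  [0,[0,0,1],[0,0,0]],
  [0,[0,0,1],[0,0,0]],
], force=50)

```text
time: 7.9
ee_pos: [0.4507, 0.0336, 0.0346]
tcp_rot: [180.0, 0.0, -174.0]
wrist_force: [-1.6, -0.4, 5.6]
opening: 0.0227
grasp_force: 49.9
```

step_arm([
  [0,[10,1,0],[0,0,0]],
  [0,[27,3,0],[0,0,0]],
  [0,[44,5,0],[0,0,0]],
  [0,[61,7,0],[0,0,0]],
  [0,[78,9,0],[0,0,0]],
  [0,[88,10.5,0],[0,0,0]],
  [0,[92,11,0],[0,0,0]],
  [0,[92,11,0],[0,0,0]],
])

```text
time: 8.7
ee_pos: [0.5428, 0.0445, 0.0346]
tcp_rot: [-180.0, -0.0, -174.0]
wrist_force: [-3.1, 0.7, 5.9]
opening: 0.0227
grasp_force: 50.3
```

```bash
python3 - <<'E'
from h import *
o=bot.get_obs();print(o['ee_pos'],o['wrist_force'])
im,d,p=snap('wrist','w3');X=cloud(im,d,p)*1000
e=np.array([.9933,.1158]);n=np.array([-.1158,.9933]);st=np.array([642,54.3])
m=(abs(X[...,2]-24)<2.5)&(d>0);print(m.sum())
Y=np.stack([(X[m][:,:2]-st)@e,(X[m][:,:2]-st)@n],1);print(Y.min(0),Y.max(0),np.median(X[m][:,2]))
for f in ('scene','side'):
    s=snap(f,f[0]+'2')
    hsv=cv2.cvtColor(s[0],cv2.COLOR_RGB2HSV);H,S,V=[hsv[...,i].astype(int) for i in range(3)];X=cloud(*s)*1000
    m=(H>3)&(H<22)&(S>140)&(V>90)&(abs(X[...,2]-48)<4)&(X[...,0]>580)&(X[...,0]<700)
    q=X[m];print(f,len(q),((q[:,:2]-st)@e).min(),((q[:,:2]-st)@e).max(),((q[:,:2]-st)@n).min(),((q[:,:2]-st)@n).max())
cv2.imwrite('pics/p2.png',cv2.resize(s[0][165:270,170:325],(797,540))[:,:,::-1])
E
```

```text
[0.54284632 0.04453884 0.03461725] [-3.08284197  0.70120882  5.89352818]
7336
[-111.31973561  -23.64311706] [-19.21257801  26.30356985] 23.085321112791664
scene 66 -15.103232442511565 16.985605866840913 -19.412378614798726 16.593623139455026
side 62 -20.028024919199215 13.400633955499009 -13.661335192289085 21.037325358790213
```

step_arm([
  [0.5,[0,0,0],[0,0,0]],
  [0.5,[0,0,0],[0,0,0]],
  [0.5,[0,0,0],[0,0,0]],
  [0.5,[0,0,15],[0,0,0]],
  [0.5,[0,0,35],[0,0,0]],
  [0.5,[-30,-3,55],[0,0,0]],
  [0.5,[-65,-5,85],[0,0,0]],
  [0.5,[-80,-8,130],[0,0,0]],
])

```text
time: 9.65
ee_pos: [0.4592, 0.0364, 0.1644]
tcp_rot: [180.0, -0.2, -174.0]
wrist_force: [1.4, 0.5, -0.1]
opening: 0.0429
grasp_force: 0.0
```

step_arm([
  [0.5,[0,0,40],[0,0,0]],
  [0.5,[0,20,85],[0,0,0]],
  [0.5,[3,60,90],[0,0,0]],
  [0.5,[6,100,90],[0,0,0]],
  [0.5,[10,140,90],[0,0,0]],
  [0.5,[10,178,90],[0,0,0]],
  [0.5,[10,190,90],[0,0,0]],
  [0.5,[10,190,90],[0,0,0]],
])

```text
time: 10.45
ee_pos: [0.4723, 0.2278, 0.2547]
tcp_rot: [-180.0, -0.0, -173.9]
wrist_force: [-0.2, -0.3, -0.5]
opening: 0.0426
grasp_force: 0.0
```

```bash
python3 - <<'E'
from h import *
o=bot.get_obs();print(o['ee_pos'],o['tcp_rot'],o['time'])
e=np.array([.9933,.1158]);n=np.array([-.1158,.9933]);st=np.array([642,54.3])
for f in ('wrist','scene'):
    s=snap(f,f[0]+'4')
    hsv=cv2.cvtColor(s[0],cv2.COLOR_RGB2HSV);H,S,V=[hsv[...,i].astype(int) for i in range(3)];X=cloud(*s)*1000
    org=(H>3)&(H<22)&(S>140)&(V>60)
    m=org&(X[...,2]>172)&(X[...,2]<212)&(X[...,0]>400)&(X[...,1]<350)
    q=X[m];print(f,'handle',len(q),q.mean(0) if len(q) else 0)
    t=q[q[:,2]>205]; print('top',len(t),t.mean(0) if len(t) else 0)
    m=org&(abs(X[...,2]-48)<4)&(X[...,0]>580)&(X[...,0]<700)
    q=X[m]
    if len(q):print('block',len(q),q.mean(0),[((q[:,:2]-st)@a).mean() for a in (e,n)])
E
```

```text
[0.47228378 0.22777358 0.25466267] [-1.79998460e+02 -2.11168089e-05 -1.73889734e+02] 10.45
wrist handle 1045 [474.30376012 220.70659003 198.82849712]
top 551 [476.87563236 220.84230607 206.91132907]
block 898 [639.23699579  56.01846537  46.80246817] [np.float64(-2.545493792917948), np.float64(2.026907542257972)]
scene handle 13 [480.527612   215.14859674 202.14581782]
top 9 [480.54641367 215.60634733 207.60427779]
block 67 [642.79645353  50.85271371  48.15100119] [np.float64(0.39192153889915876), np.float64(-3.5164187952924055)]
```

View pics/w4.png

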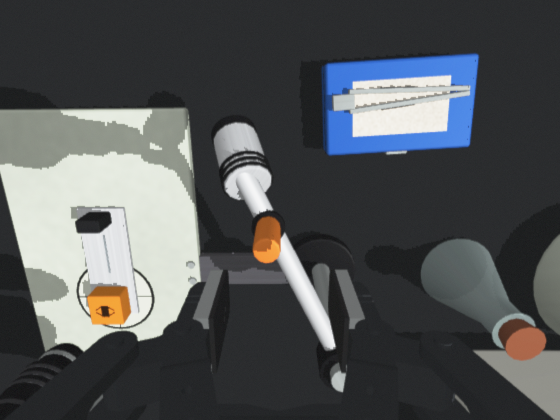

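The handle top is at (267,225), with the slide box at the right and clear of the lamp, and the block sits over the stage ring, whose centre is at (115,296). I grip the handle gently from above.

step_arm([
  [0.5,[4.5,-7,-10],[0,0,0]],
  [0.5,[4.5,-7,-40],[0,0,0]],
  [0.5,[4.5,-7,-65],[0,0,0]],
  [0.5,[4.5,-7,-75],[0,0,0]],
  [0,[4.5,-7,-75],[0,0,0]],
  [0,[4.5,-7,-75],[0,0,0]],
  [0,[4.5,-7,-75],[0,0,0]],
  [0,[4.5,-7,-75],[0,0,0]],
], force=25)

```text
time: 11.35
ee_pos: [0.4773, 0.2193, 0.1802]
tcp_rot: [-180.0, 0.1, -174.0]
wrist_force: [-2.0, -1.9, 0.3]
opening: 0.015
grasp_force: 26.0
```

```bash
python3 - <<'E'
from h import *
im,d,p=load('w4');print('ring',ray([(77,296),(153,296),(115,266),(115,328),(115,297)],p,.018))
st=np.array([642,54.3]);e=np.array([.9933,.1158]);n=np.array([-.1158,.9933]);pv=st-30*e+238*n
h=bot.get_obs()['ee_pos'][:2]*1000;print(h);r=h-pv;print('pivot',pv,np.hypot(*r))
a0=np.arctan2(r[1],r[0]);t0=np.arctan2(-r@n,-r@e);print(t0)
R=np.hypot(*r)
for k in np.linspace(0,1,9):
    a=a0+k*(1.695-t0);print(((pv+R*np.array([np.cos(a),np.sin(a)]))-h).round(1))
a=np.arctan2(*(st-pv)[::-1]);print((pv+R*np.array([np.cos(a),np.sin(a)])))
E
```

```text
ring [[0.64519795 0.01030434]
 [0.63582034 0.09813596]
 [0.6014323  0.05550317]
 [0.68480871 0.05276234]
 [0.64185153 0.05417447]]
[477.3033831  219.34725987]
pivot [584.6406 287.2314] 127.00210475287886
0.4478729521613124
[0. 0.]
[ 11.8 -15.8]
[ 26.  -29.7]
[ 42.1 -41.1]
[ 59.8 -49.9]
[ 78.7 -55.8]
[ 98.3 -58.8]
[118.  -58.7]
[137.6 -55.5]
[615.00772337 163.91322441]
```

step_arm([
  [0,[5.6,-8.1,0],[0,0,0]],
  [0,[11.8,-15.8,0],[0,0,0]],
  [0,[18.7,-23,0],[0,0,0]],
  [0,[26,-29.7,0],[0,0,0]],
  [0,[33.8,-35.7,0],[0,0,0]],
  [0,[42.1,-41.1,0],[0,0,0]],
  [0,[50.8,-45.8,0],[0,0,0]],
  [0,[59.8,-49.9,0],[0,0,0]],
])

```text
time: 12.15
ee_pos: [0.5378, 0.1691, 0.18]
tcp_rot: [180.0, 0.1, -174.0]
wrist_force: [-1.9, 5.4, 4.4]
opening: 0.015
grasp_force: 26.6
```

step_arm([
  [0,[9.3,-3.2,0],[0,0,0]],
  [0,[18.9,-5.9,0],[0,0,0]],
  [0,[28.6,-7.7,0],[0,0,0]],
  [0,[38.5,-8.9,0],[0,0,0]],
  [0,[48.4,-9.3,0],[0,0,0]],
  [0,[58.2,-8.8,0],[0,0,0]],
  [0,[68.1,-7.5,0],[0,0,0]],
  [0,[77.8,-5.6,0],[0,0,0]],
])

```text
time: 12.95
ee_pos: [0.6143, 0.1677, 0.18]
tcp_rot: [179.5, -0.0, -173.8]
wrist_force: [-11.7, 26.5, 7.1]
opening: 0.0152
grasp_force: 25.9
```

step_arm([
  [0,[0,0,0],[0,0,0]],
  [0,[0,0,0],[0,0,0]],
])

```text
time: 13.15
ee_pos: [0.6145, 0.1679, 0.1799]
tcp_rot: [179.6, 0.0, -173.8]
wrist_force: [-6.5, 23.7, 6.2]
opening: 0.0155
grasp_force: 25.3
```

step_arm([
  [0,[-1,4,0],[0,0,0]],
  [0,[-1,4,0],[0,0,0]],
  [0.4,[-1,4,0],[0,0,0]],
  [0.4,[-1,4,0],[0,0,0]],
  [0.4,[-1,4,0],[0,0,0]],
  [0.4,[-1,4,10],[0,0,0]],
  [0.4,[-1,4,35],[0,0,0]],
  [0.4,[-20,4,70],[0,0,0]],
])

```text
time: 13.95
ee_pos: [0.5949, 0.1676, 0.248]
tcp_rot: [-179.9, -0.2, -174.1]
wrist_force: [0.7, 0.0, -0.6]
opening: 0.0341
grasp_force: 0.0
```

step_arm([
  [0.4,[-45,0,20],[0,0,0]],
  [0.4,[-90,0,30],[0,0,0]],
  [0.4,[-130,-20,30],[0,0,0]],
  [0.4,[-150,-50,30],[0,0,0]],
  [0.4,[-150,-50,30],[0,0,0]],
])

```text
time: 14.45
ee_pos: [0.4426, 0.1161, 0.2816]
tcp_rot: [-180.0, 0.2, -174.1]
wrist_force: [0.5, 0.2, 0.9]
opening: 0.0338
grasp_force: 0.0
```

```bash
python3 - <<'E'
from h import *
print(bot.get_obs()['ee_pos'])
st=np.array([642,54.3]);e=np.array([.9933,.1158]);n=np.array([-.1158,.9933])
for f in ('wrist','scene','side'):
    s=snap(f,f[0]+'5');X=cloud(*s)*1000
    hsv=cv2.cvtColor(s[0],cv2.COLOR_RGB2HSV);H,S,V=[hsv[...,i].astype(int) for i in range(3)]
    w=(X[...,0]>560)&(X[...,0]<680)&(X[...,1]>85)&(X[...,1]<320)
    org=(H>3)&(H<22)&(S>140)&(V>60)
    q=X[org&w&(X[...,2]>172)&(X[...,2]<212)]
    print(f,'handle',len(q),q.mean(0).round(1) if len(q) else 0)
    q=X[w&(abs(X[...,2]-168)<5)&(S<60)&(V>110)]
    if len(q)>20:
        l=cv2.fitLine(q[:,:2].astype(np.float32),cv2.DIST_HUBER,0,.01,.01).ravel();l[:2]*=-np.sign(l[1]);print('rod',len(q),l.round(3),'miss dist',l[0]*(st[1]-l[3])-l[1]*(st[0]-l[2]))
    q=X[org&(abs(X[...,2]-48)<4)&(X[...,0]>580)&(X[...,0]<700)&(X[...,1]<85)]
    if len(q):print('block',len(q),[((q[:,:2]-st)@a).mean().round(1) for a in (e,n)])
E
```

```text
[0.44258536 0.1161071  0.28161129]
wrist handle 0 0
rod 383 [ 2.91000e-01 -9.57000e-01  6.23388e+02  1.51117e+02] miss dist -10.391030194252291
scene handle 39 [624.4 163.8 195.5]
rod 110 [ 3.29000e-01 -9.44000e-01  6.14279e+02  2.00462e+02] miss dist -21.93286580078356
block 57 [np.float64(-0.1), np.float64(-5.0)]
side handle 52 [619.6 173.8 190.9]
rod 189 [ 3.25000e-01 -9.46000e-01  6.08608e+02  2.01250e+02] miss dist -16.100718864003277
block 55 [np.float64(-6.5), np.float64(6.9)]
```

View pics/w5.png

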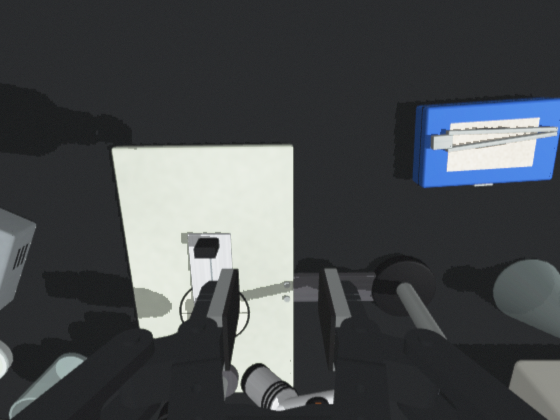

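The lamp head at (268,387) and the rod direction show an overshoot of about 0.05–0.08 rad: the peg rolled along the pads. I regrip with the fingers closing across the arm, which centres the peg on the target line.

step_arm([
  [0.6,[5,10,0],[0,0,-0.145]],
  [0.6,[20,30,0],[0,0,-0.29]],
  [0.6,[45,51,0],[0,0,-0.435]],
  [0.6,[75,51,0],[0,0,-0.58]],
  [0.6,[105,51,0],[0,0,-0.725]],
  [0.6,[130,51,0],[0,0,-0.87]],
  [0.6,[150,51,0],[0,0,-1.015]],
  [0.6,[165,51,0],[0,0,-1.15]],
])

```text
time: 15.4
ee_pos: [0.6116, 0.1698, 0.2774]
tcp_rot: [-179.9, -0.0, 119.8]
wrist_force: [-0.9, 0.3, 0.5]
opening: 0.0512
grasp_force: 0.0
```

step_arm([
  [0.6,[9,0,0],[0,0,-0.145]],
  [0.6,[9,0,0],[0,0,-0.283]],
  [0.6,[9,0,0],[0,0,-0.283]],
])

```text
time: 15.7
ee_pos: [0.6196, 0.1697, 0.2777]
tcp_rot: [-179.9, 0.0, 103.8]
wrist_force: [-0.7, 0.0, -0.6]
opening: 0.0511
grasp_force: 0.0
```

```bash
python3 - <<'E'
from h import *
o=bot.get_obs();print(o['ee_pos'],o['tcp_rot'],o['q'].round(1))
s=snap('wrist','w6');X=cloud(*s)*1000
hsv=cv2.cvtColor(s[0],cv2.COLOR_RGB2HSV);H,S,V=[hsv[...,i].astype(int) for i in range(3)]
q=X[(H>3)&(H<22)&(S>140)&(V>60)&(X[...,2]>172)&(X[...,2]<212)&(X[...,1]>90)&(X[...,0]>500)]
print(len(q),q.mean(0)); t=q[q[:,2]>204];print('top',len(t),t.mean(0))
E
```

```text
[0.61957603 0.16971721 0.2776936 ] [-1.79891796e+02  1.85298385e-03  1.03767390e+02] [ 15.3  20.4  33.5 103.3   0.   91.6]
811 [622.96859546 171.72753361 199.12976311]
top 461 [623.55567905 169.58329143 206.87854586]
```

step_arm([
  [0.6,[0,-1,-35],[0,0,0]],
  [0.6,[0,-1,-70],[0,0,0]],
  [0.6,[0,-1,-97],[0,0,0]],
  [0.6,[0,-1,-97],[0,0,0]],
  [0,[0,-1,-97],[0,0,0]],
  [0,[0,-1,-97],[0,0,0]],
  [0,[0,-1,-97],[0,0,0]],
  [0,[0,-1,-97],[0,0,0]],
], force=25)

```text
time: 16.55
ee_pos: [0.6197, 0.1683, 0.1846]
tcp_rot: [179.8, -0.0, 103.9]
wrist_force: [1.1, 0.0, 6.6]
opening: 0.0147
grasp_force: 25.2
```

step_arm([
  [0,[-2,-0.5,0],[0,0,0]],
  [0,[-4,-1,0],[0,0,0]],
  [0,[-5,-1,0],[0,0,0]],
  [0,[-5,-1,0],[0,0,0]],
  [0,[-5,-1,0],[0,0,0]],
  [0,[-5,-1,0],[0,0,0]],
])

```text
time: 17.15
ee_pos: [0.6148, 0.1668, 0.1846]
tcp_rot: [179.8, 0.0, 103.9]
wrist_force: [2.2, -2.6, 6.5]
opening: 0.0151
grasp_force: 25.2
```

step_arm([
  [0.5,[0,0,0],[0,0,0]],
  [0.5,[0,0,0],[0,0,0]],
  [0.5,[0,0,0],[0,0,0]],
  [0.5,[0,0,0],[0,0,0]],
  [0.5,[0,0,15],[0,0,0]],
  [0.5,[0,0,50],[0,0,0]],
  [0.5,[0,0,93],[0,0,0]],
  [0.5,[0,0,93],[0,0,0]],
])

```text
time: 17.95
ee_pos: [0.6146, 0.1674, 0.2817]
tcp_rot: [179.5, -0.0, 103.9]
wrist_force: [0.7, 0.7, 1.2]
opening: 0.0426
grasp_force: 0.0
```

```bash
python3 - <<'E'
from h import *
o=bot.get_obs();print(o['ee_pos'],o['tcp_rot'],o['q'].round(1))
s=snap('wrist','w7');X=cloud(*s)*1000
hsv=cv2.cvtColor(s[0],cv2.COLOR_RGB2HSV);H,S,V=[hsv[...,i].astype(int) for i in range(3)]
org=(H>3)&(H<22)&(S>140)&(V>60)
q=X[org&(X[...,2]>172)&(X[...,2]<212)&(X[...,1]>90)&(X[...,0]>500)]
t=q[q[:,2]>204];print('top',len(t),t.mean(0))
st=np.array([642,54.3]);w=(X[...,0]>560)&(X[...,0]<680)&(X[...,1]>85)&(X[...,1]<320)
q=X[w&(abs(X[...,2]-168)<5)&(S<60)&(V>110)]
l=cv2.fitLine(q[:,:2].astype(np.float32),cv2.DIST_HUBER,0,.01,.01).ravel();l[:2]*=-np.sign(l[1]);print('rod',len(q),l.round(3),'miss dist',l[0]*(st[1]-l[3])-l[1]*(st[0]-l[2]))
q=X[org&(abs(X[...,2]-48)<4)&(X[...,0]>580)&(X[...,0]<700)&(X[...,1]<85)];print(len(q),q.mean(0)-[642,54.3,48] if len(q) else 0)
E
```

```text
[0.61461602 0.16740236 0.28167155] [ 1.79518277e+02 -1.46411786e-02  1.03874564e+02] [ 15.2  19.   32.2 102.7   0.   91.4]
top 441 [614.20741793 166.81199871 206.94874262]
rod 3679 [ 2.49000e-01 -9.69000e-01  6.02680e+02  2.12341e+02] miss dist -1.2539126575286872
383 [-0.28220689 -7.58645682 -0.94716345]
```

step_arm([
  [0.5,[-40,5,0],[0,0,0]],
  [0.5,[-85,5,0],[0,0,0]],
  [0.5,[-130,0,0],[0,0,0]],
  [0.5,[-160,-25,0],[0,0,0]],
  [0.5,[-170,-65,0],[0,0,0]],
  [0.5,[-170,-110,0],[0,0,0]],
  [0.5,[-170,-155,0],[0,0,0]],
  [0.5,[-170,-200,0],[0,0,0]],
])

```text
time: 18.8
ee_pos: [0.4429, -0.0344, 0.2743]
tcp_rot: [-180.0, -0.0, 103.9]
wrist_force: [1.3, -0.6, 0.0]
opening: 0.0425
grasp_force: 0.0
```

step_arm([
  [1,[0,-45,0],[0,0,0]],
  [1,[5,-90,0],[0,0,0]],
  [1,[20,-130,0],[0,0,0]],
  [1,[50,-160,0],[0,0,0]],
  [1,[85,-185,0],[0,0,0]],
  [1,[115,-200,0],[0,0,0]],
  [1,[130,-205,0],[0,0,0]],
  [1,[130,-205,0],[0,0,0]],
])

```text
time: 19.6
ee_pos: [0.5748, -0.2385, 0.2722]
tcp_rot: [-179.8, -0.1, 103.8]
wrist_force: [0.6, -0.5, -0.7]
opening: 0.0856
grasp_force: 0.0
```

```bash
python3 - <<'E'
from h import *
o=bot.get_obs();print(o['ee_pos'],o['tcp_rot'],o['q'].round(1))
im,d,p=snap('wrist','w8');X=cloud(im,d,p)*1000
hsv=cv2.cvtColor(im,cv2.COLOR_RGB2HSV);H,S,V=[hsv[...,i].astype(int) for i in range(3)]
k=np.array([583.2,-238.4]);near=np.hypot(X[...,0]-k[0],X[...,1]-k[1])
m=(abs(X[...,2]-69)<4)&(near<30)&(d>0);c,r=cv2.minEnclosingCircle(X[m][:,:2].astype(np.float32));print('knob',m.sum(),c,r,X[m].mean(0))
v,u=np.nonzero(m&(V>150)&(S<80));P=np.c_[u,v];W=ray(P,p,.069)*1000
l=cv2.fitLine(W.astype(np.float32),cv2.DIST_HUBER,0,.01,.01).ravel();q=W.mean(0)-c;print('ptr',len(P),q,np.degrees(np.arctan2(q[1],q[0])),np.degrees(np.arctan2(l[1],l[0])))
v,u=np.nonzero((H>40)&(H<90)&(S>100)&(near<46));W=ray(np.c_[u,v],p,.047)*1000;q=W.mean(0)-c;print('green',len(u),q,np.degrees(np.arctan2(q[1],q[0])))
E
```

```text
[ 0.57475228 -0.23854611  0.27218768] [-1.79828196e+02 -1.31264197e-01  1.03849160e+02] [-22.5  17.   28.6 101.8   0.   53.6]
knob 1596 (583.777587890625, -238.57493591308594) 22.643964767456055 [ 583.54222166 -237.89270132   68.1064036 ]
ptr 96 [12.00640742  2.38799305] 11.248944772050056 8.590864
green 65 [ 25.46461184 -28.19962035] -47.917566720770985
```

step_arm([
  [1,[9,0,-40],[0,0,0]],
  [1,[9,0,-80],[0,0,0]],
  [1,[9,0,-120],[0,0,0]],
  [1,[9,0,-160],[0,0,0]],
  [1,[9,0,-195],[0,0,0]],
  [1,[9,0,-212],[0,0,0]],
  [1,[9,0,-218],[0,0,0]],
  [1,[9,0,-218],[0,0,0]],
])

```text
time: 20.45
ee_pos: [0.5818, -0.2375, 0.0571]
tcp_rot: [-180.0, -0.0, 103.9]
wrist_force: [0.2, -0.4, -0.1]
opening: 0.0851
grasp_force: 0.0
```

step_arm([
  [0.3,[0,0,0],[0,0,0]],
  [0.3,[0,0,0],[0,0,0]],
  [0.3,[0,0,0],[0,0,0]],
  [0.3,[0,0,0],[0,0,0]],
  [0.3,[0,0,0],[0,0,0]],
], force=30)

```text
time: 20.95
ee_pos: [0.5841, -0.238, 0.059]
tcp_rot: [179.8, 0.1, 103.9]
wrist_force: [4.1, 1.3, 6.6]
opening: 0.0427
grasp_force: 30.6
```

step_arm([
  [0.3,[0,0,0],[0,0,-0.14]],
  [0.3,[0,0,0],[0,0,-0.28]],
  [0.3,[0,0,0],[0,0,-0.42]],
  [0.3,[0,0,0],[0,0,-0.56]],
  [0.3,[0,0,0],[0,0,-0.7]],
  [0.3,[0,0,0],[0,0,-0.84]],
  [0.3,[0,0,0],[0,0,-0.96]],
  [0.3,[0,0,0],[0,0,-1.0]],
])

```text
time: 21.75
ee_pos: [0.5843, -0.2381, 0.0589]
tcp_rot: [179.8, -0.1, 46.3]
wrist_force: [4.0, 1.5, 5.8]
opening: 0.0424
grasp_force: 30.6
```

step_arm([
  [0.3,[0,0,0],[0,0,0]],
  [1,[0,0,0],[0,0,0]],
  [1,[0,0,0],[0,0,0]],
  [1,[0,0,0],[0,0,0]],
  [1,[0,0,0],[0,0,0]],
  [1,[0,0,10],[0,0,0]],
  [1,[0,0,40],[0,0,0]],
  [1,[0,0,80],[0,0,0]],
])

```text
time: 22.55
ee_pos: [0.5816, -0.2376, 0.1369]
tcp_rot: [-179.8, 0.1, 46.6]
wrist_force: [0.9, -0.4, 0.5]
opening: 0.0851
grasp_force: 0.0
```

step_arm([
  [1,[-30,15,40],[0,0,0.14]],
  [1,[-60,30,80],[0,0,0.28]],
  [1,[-90,45,120],[0,0,0.42]],
  [1,[-90,60,135],[0,0,0.56]],
  [1,[-90,60,135],[0,0,0.7]],
  [1,[-90,60,135],[0,0,0.8]],
  [1,[-90,60,135],[0,0,0.8]],
])

```text
time: 23.25
ee_pos: [0.4926, -0.1778, 0.2733]
tcp_rot: [179.9, 0.0, 92.5]
wrist_force: [0.5, -0.2, 0.2]
opening: 0.0852
grasp_force: 0.0
```

```bash
python3 - <<'E'
from h import *
o=bot.get_obs();print(o['ee_pos'],o['tcp_rot'],o['q'].round(1))
im,d,p=snap('wrist','w9');X=cloud(im,d,p)*1000
hsv=cv2.cvtColor(im,cv2.COLOR_RGB2HSV);H,S,V=[hsv[...,i].astype(int) for i in range(3)]
k=np.array([583.5,-238.4]);near=np.hypot(X[...,0]-k[0],X[...,1]-k[1])
m=(abs(X[...,2]-69)<4)&(near<30)&(d>0);c,r=cv2.minEnclosingCircle(X[m][:,:2].astype(np.float32));print('knob',m.sum(),c,r)
v,u=np.nonzero(m&(V>150)&(S<80));P=np.c_[u,v];W=ray(P,p,.069)*1000
if len(P):
    l=cv2.fitLine(W.astype(np.float32),cv2.DIST_HUBER,0,.01,.01).ravel();q=W.mean(0)-c;print('ptr',len(P),q,np.degrees(np.arctan2(q[1],q[0])),np.degrees(np.arctan2(l[1],l[0])))
v,u=np.nonzero((H>40)&(H<90)&(S>100)&(near<46))
if len(u): W=ray(np.c_[u,v],p,.047)*1000;q=W.mean(0)-c;print('green',len(u),q,np.degrees(np.arctan2(q[1],q[0])))
E
```

```text
[ 0.49256376 -0.17784371  0.27325619] [1.79938499e+02 3.01267723e-02 9.24949537e+01] [-19.9   2.4  12.1  99.6  -0.   67.7]
knob 1373 (583.58203125, -238.85450744628906) 22.832853317260742
ptr 80 [ 8.45166867 -7.87732363] -42.98554709871477 -46.25644
green 41 [ 26.68774039 -28.88170141] -47.260945013455405
```

View pics/w9.png

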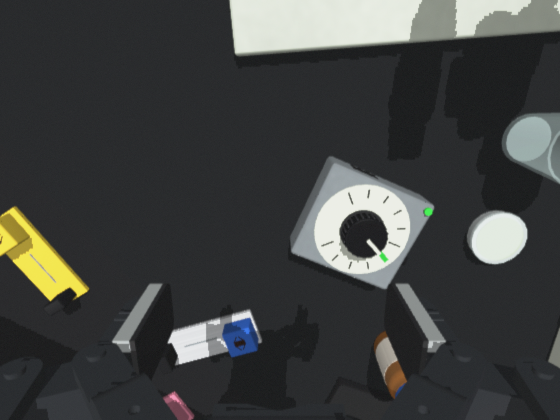

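The pointer at (375,249) now stands close to the green mark at (383,258), with a residual of perhaps 1–4°. One closer look will settle it.

step_arm([
  [1,[30,-28,0],[0,0,0]],
  [1,[60,-56,-10],[0,0,0]],
  [1,[91,-84,-40],[0,0,0]],
  [1,[91,-84,-80],[0,0,0]],
  [1,[91,-84,-120],[0,0,0]],
  [1,[91,-84,-120],[0,0,0]],
])

```text
time: 23.9
ee_pos: [0.581, -0.2611, 0.1452]
tcp_rot: [-179.4, -0.3, 92.2]
wrist_force: [-0.2, 0.0, -1.2]
opening: 0.0853
grasp_force: 0.0
```

```bash
python3 - <<'E'
from h import *
from scipy.optimize import least_squares
o=bot.get_obs();print(o['ee_pos'],o['tcp_rot'],o['time'])
im,d,p=snap('wrist','w10');X=cloud(im,d,p)*1000
hsv=cv2.cvtColor(im,cv2.COLOR_RGB2HSV);H,S,V=[hsv[...,i].astype(int) for i in range(3)]
k=np.array([583.5,-238.6]);near=np.hypot(X[...,0]-k[0],X[...,1]-k[1])
def circ(uv,z):
    W=ray(uv,p,z)*1000;f=lambda q:np.hypot(W[:,0]-q[0],W[:,1]-q[1])-q[2];s=least_squares(f,[*W.mean(0),22],loss='soft_l1');return s.x,np.std(f(s.x))
m=((abs(X[...,2]-69)<2.5)&(near<30)&(d>0)).astype(np.uint8);ct=max(cv2.findContours(m,0,1)[0],key=len)[:,0];C,sd=circ(ct,.069);print('knob',C,sd)
white=((V>140)&(S<80)&(abs(X[...,2]-47)<3)&(near<60)).astype(np.uint8);ct=max(cv2.findContours(white,0,1)[0],key=len)[:,0];D,sd=circ(ct,.047);print('dial',D,sd)
v,u=np.nonzero((m>0)&(V>150)&(S<80));W=ray(np.c_[u,v],p,.069)*1000
v,u=np.nonzero((H>40)&(H<90)&(S>100)&(near<46));G=ray(np.c_[u,v],p,.047)*1000
l=cv2.fitLine(W.astype(np.float32),cv2.DIST_HUBER,0,.01,.01).ravel();print('line',np.degrees(np.arctan2(l[1],l[0])),len(W))
for c in (C,D):
    for n,Q in (('ptr',W),('grn',G)): q=Q.mean(0)-c[:2];print(n,q.round(1),np.degrees(np.arctan2(q[1],q[0])).round(2))
E
```

```text
[ 0.58098091 -0.26106347  0.14519058] [-179.42219785   -0.28706352   92.22065142] 23.9
knob [ 583.76608946 -238.19549888   21.0528947 ] 0.363997714999257
dial [ 583.14069356 -238.4061193    57.9942622 ] 2.607125753526983
line -45.64355 199
ptr [ 8.4 -8.9] -46.72
grn [ 25.5 -28.4] -48.01
ptr [ 9.  -8.7] -43.98
grn [ 26.1 -28.1] -47.11
```

The knob is within about 2° of the mark and the lamp line passes within about 1.5 mm of the stage centre. I retreat, check the block once more and hand in.

step_arm([
  [1,[0,0,40],[0,0,0]],
  [1,[-30,10,80],[0,0,0]],
  [1,[-70,20,120],[0,0,0]],
  [1,[-110,40,140],[0,0,0]],
  [1,[-110,40,140],[0,0,0]],
  [1,[-110,40,140],[0,0,0]],
  [1,[-110,40,140],[0,0,0]],
])

```text
time: 24.65
ee_pos: [0.4743, -0.2221, 0.2934]
tcp_rot: [179.9, 0.1, 92.4]
wrist_force: [-0.1, -0.1, -0.4]
opening: 0.0854
grasp_force: 0.0
```

```bash
python3 - <<'E'
from h import *
s=snap('scene','s9');im,d,p=s;a=load('s0')[0]
hsv=cv2.cvtColor(im,cv2.COLOR_RGB2HSV);H,S,V=[hsv[...,i].astype(int) for i in range(3)];X=cloud(*s)*1000
org=(H>3)&(H<22)&(S>140)&(V>90)
q=X[org&(abs(X[...,2]-48)<4)&(X[...,0]>580)&(X[...,0]<700)&(X[...,1]<100)];print('block',len(q),(q.min(0)+q.max(0))/2-[642.2,54,48],q.mean(0)-[642.2,54,48])
for n,(u,v) in dict(blue=(179,286),dish=(290,322),bottle=(228,332),beaker=(319,295),flask=(386,158)).items():
    sl=np.s_[v-22:v+22,u-22:u+22];print(n,cv2.absdiff(cv2.GaussianBlur(im,(5,5),0)[sl],cv2.GaussianBlur(a,(5,5),0)[sl]).mean().round(1))
print(bot.get_obs()['qd'].round(2));print(bot.job_done())
E
```

```text
block 67 [ 0.67394295 -2.7527171   0.00879623] [ 0.65423253 -3.64798605  0.50874088]
blue 3.5
dish 0.7
bottle 0.9
beaker 0.9
flask 1.8
[-0.04  1.13 -0.74 -0.18 -0.07 -0.26]
the job is handed in; nothing more can be done
None
```

I handed the job in at about 25 s; the verdict was not shown, but by my last measurements the block is within about 4 mm of the stage centre, the lamp line about 1.3 mm off it, the dimmer 1–4° from the green mark, the other objects I checked look unmoved, and the gripper is open and clear.

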